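# Wedge a freshly painted door off its front rests and hold

## Robot

A 6-joint arm with a two-finger parallel gripper is mounted at the origin on the work surface. World frame = base frame: x ahead of the robot, y to its left, z up, the work surface at z = 0. Lengths are in mm, angles in rad, forces in N, time in s.
With the tool pointing down it reaches from about 325 to 900 mm from the base axis. Payload 3.5 kg.
Tool frame: the origin (TCP) lies at the very end of the fingers, on their centre line; the grasp point (between the pads) lies 19 mm behind it; z points along the fingers, y is the line along which they close (so a half turn about z gives the same grasp; the last joint's range is limited). The gripper opens to 85 mm and grips with 20 to 120 N. Pads are 22 mm wide; open, the fingers measure 114 mm over their backs; the gripper's body (76 mm by 85 mm) begins 54 mm behind the grasp point. The pads swing forward as they close: fully open they stand 13 mm farther back than shut.
Start: joints at [1.086, 0.276, -0.026, 1.268, 0, 1.467], TCP at [232.876, 579.992, 231.313] pointing down, gripper open.
Joint ranges: [-3.12, 3.12], [-0.85, 1.88], [-1.08, 1.24], [-1.95, 2.15], [-1.57, 1.53], [-3.14, 3.14]. Speed limits (rad/s): [2.57, 2.57, 3.14, 3.14, 3.14, 3.14].

## Interface

Orientations are given as a unit quaternion [x, y, z, w].
In Python, from station import r gives the robot as it stands.
- The arm moves only by the shell command python3 -m creep 'ROWS' [OPENING] [FORCE]. ROWS is JSON, a list of rows, each a list of 6 numbers: the shift along the tool's x, y, z in units of 40 mm (1.0 is 40 mm), then the turn, a rotation vector about the tool's x, y, z in units of 5 degrees (1.0 is 5 degrees). In form: [[dx, dy, dz, ax, ay, az], ...]. A call has exactly 8 rows; each row shifts and turns the commanded pose from where the row before left it, along the tool's axes as they then stand; what a row does not reach is not made up. A row lasts 1/12 s, in which the tool goes at most 41.7 mm and 7.16 degrees, less where a joint would pass 70% of its speed; a pose out of reach is approached as far as the arm can. A call is refused whole if a number of a shift passes 1 or a number of a turn 1, either way. A call with a gripper value outside its range is refused whole. OPENING is the finger opening in mm, from 0 to 85.4, set as the call begins (- or left out, the last holds). The fingers move at their own pace and stop on an object; FORCE is the grip in N (left out, the last holds). Time passes only in rows, so rows that do not move let the fingers close, or fill a call up. It gives the time, the measured TCP pose, the force, the opening and the grip force at its end, in the units of the state.
- r.state(): the state, without advancing time (a new reading comes with each control period).
- r.snapshot(name): name is "side" or "top"; returns (picture, depth): 400x640x3 uint8, blue, green, red; 400x640 float32, mm along the optical axis (not along the pixel's ray), 0 where there is no reading.
- r.camera_params(name): a dict with "mtx" (3x3 intrinsics, pixels), "D" ([k1, k2, p1, p2, k3] as OpenCV has them; the pictures are not rectified), "xyz" and "rotation" of the camera in the world. Camera axes: x right, y up, looking along -z (the intrinsics and any distortion apply to the point x, -y, -z); pixel columns grow to the right and rows downward; lengths in mm; the calibration is good to about 2 mm. A picture is of the moment at which its call begins. camera_params takes no time and is no camera call.
- r.finish_job(): hands the job in; it is judged then, once.
Trained networks look in the newest picture that a camera, given by its name, has taken for a name from the list of things; names that differ only in an ending like _2 or _b are one class to them, and where a whole thing is asked for, a point or a joint stands for the part that bears it (a point fixed in the world has none). Each returns a list of dicts, best first, with "confidence" (0 to 1); they miss things now and then, are a little off and sometimes report something else, mostly with a low value. They report only what shows in the picture. A call takes as long as a camera call. They do not tell look-alikes from the thing itself.
- r.search_frame(name, camera): "xyz" ([x, y, z] in mm, in the coordinates of the camera as it stood for that picture, good to about 4 mm: the middle of the surface that is visible of it).
The state is a dict: "clock": time; "joints": joint angles; "joint_velocities": joint speeds; "joint_torque": joint torques, N m; "position": TCP position; "tool_rot": TCP orientation; "force": force on the tool from outside, world axes, zero at the start; "ft_torque": the same for the moment, N m; "opening": finger opening in mm; "gripper_force": force on a finger pad.
Only numpy, scipy, OpenCV 4.12 (cv2) and the standard library are available. Lean on these libraries where they do the work, as an engineer would, in place of code of your own. Each camera call takes 0.05 s, during which the arm holds its last target. There are 200 camera calls.

## Task

The freshly painted red cupboard door is lying on its drying stand and must come free of the two black front rests before the paint sticks. Take the yellow wedge by its grip block and, keeping it flat on the bench, push it thin end first, straight in under the middle of the door's front edge (the edge nearest the robot) until the door just lifts off both front rests, by a few millimetres and no more; finish while still gripping the wedge there, so that it carries the door's front. Touch the door with nothing but the wedge, keep it in place on the stand, and leave the other things on the bench alone.

Things in the scene. Friction and masses are not known exactly. Their poses are not given: they have to be found in the camera images.
- wedge: Loose yellow plastic wedge, 140 g, 152 mm long, 44 wide. Origin: underside, below the centre of its grip block; x points to the thin tip, z up. Ramp top rises evenly from 4 mm high at the tip (x=+136) to 30 mm at x=+16, where the grip block (x -16 to +16 mm) begins. Starts flat on the bench, left or right, nearer the robot than the stand.
- wedge_tip (a point): Middle of the wedge's thin tip, at its underside (wedge x = +136 mm). Axes as the wedge's.
- wedge_grip (a point): Point in the wedge's upright grip block, 45 mm above its underside: the block is 30 mm wide (y), 32 mm long (x), and stands 60 mm high from the underside, narrower than the 44 mm wide ramp. Grip it across y from above. Axes as the wedge's.
- door: Loose cupboard door lying flat, 200 mm deep (x), 300 wide (y), 20 thick, 0.5 to 0.95 kg, red on top, cream edges. Origin: centre of its underside; x points away from the robot, y left, z up. Rests unfastened, underside 18 mm above the bench, on the front rests and the stand's rear batten. Wedged up in front it tilts about its rear, and may first slide back up to 5 mm to the stand's fence.
- door_front (a point): Middle of the lower front edge of the door (door x = -100 mm, underside). 18 mm above the bench (z = 0.018) while the door is down.
- door_corner_left (a point): Lower front left corner of the door (door x = -100, y = +150 mm, underside), z = 0.018 while down.
- door_corner_right (a point): Lower front right corner of the door (door x = -100, y = -150 mm, underside), z = 0.018 while down.
- stand: Wooden drying stand fixed to the bench; origin on the bench under the door's usual centre, x away from the robot, y left. Rear batten 18 mm high at x=+60 to +100 mm; behind it a fence 36 mm high (face at x=+103). Side rails 10 mm high at y=+/-125 to 145 mm. Between the two front rests the bench is bare (y -120 to +120 mm, back to the rear batten): the wedge slides in there.
- front_rests: The two black front rests of the stand, each 30 mm (x) by 60 mm (y), 18 mm high, centred at x = -75, y = +/-150 mm in the stand's frame, so they stick out past the door's ends; origin and axes are the stand's.
- tape_roll: Bystander: roll of blue masking tape lying flat, 100 mm across, 36 mm high, in the place left or right where the wedge is not. Origin: centre of its underside.
- paint_tin: Bystander: closed red-labelled paint tin, 84 mm across, 100 mm high, left of the stand. Origin: centre of its underside.
- brush: Bystander: paint brush with wooden handle, 200 mm, lying right of the stand. Origin: underside of its middle.
- opener: Bystander: screwdriver with orange handle lying at the left side of the bench.
- brush_cup: Bystander: steel cup, 76 mm across, 85 mm high, at the right side of the bench. Origin: centre of its underside.
There are look-alikes about, which are no part of the job. Several things have the shape of the wedge; the one meant has the colours described above.

How it is judged (in metres and radians):
On the way, in this order (a step that is already met when the one before it is completed fails the run):
1. the gripped wedge's tip is under the door's front edge, near its middle, while the door is still down (x of wedge_tip in the frame of door between -0.095 and 0 m and y of wedge_tip in the frame of door between -0.045 and 0.045 m and height (world z) of wedge_tip below 0.012 m and contact force between the fingers and wedge above 2 N and height (world z) of door_front below 0.0188 m), for 0.05 s.
2. both front corners of the door have lifted off the rests on the wedge (height (world z) of each of door_corner_left, door_corner_right above 0.0195 m and contact force between wedge and door above 1 N), for 0.1 s.
At the end, for the whole second after the job is handed in: Fingers grip the wedge (over 3 N), flat on the bench, in line (0.3 rad), tip within 45 mm of the door's middle line, bearing over 1 N. Front corners lifted 1.5 mm or more, front edge at most 8; front rests bare, robot off the door, door still, within 15 mm (30 across) on the stand (all of step 2 and height (world z) of door_front below 0.026 m and contact force between door and front_rests below 0.05 N and contact force between the fingers and wedge above 3 N and contact force between each of the arm, the fingers and door below 0.1 N and height (world z) of wedge below 0.006 m and angle between wedge's own z axis and vertical below 0.1 rad and angle between the x axis of wedge and the x axis of door, either way round below 0.3 rad and linear speed of each of wedge, door below 0.01 m/s and y of wedge_tip in the frame of door between -0.045 and 0.045 m and x of door in the frame of stand between -0.015 and 0.015 m and y of door in the frame of stand between -0.03 and 0.03 m and angle between the x axis of door and the x axis of stand, either way round below 0.1 rad); the arm keeps its last pose, push and grip.
It fails at once if the robot touches the wet door (contact force between any of the arm, the fingers and door above 0.5 N).
It fails at once if the door's front is lifted more than 13 mm (height (world z) of door_front above 0.031 m).
It fails at once if a bystander is moved more than 30 mm (distance of any of tape_roll, paint_tin, brush, opener, brush_cup from where it was at the start of the episode above 0.03 m).
It also fails if it takes over 45 s, if anything falls off the work surface, if the arm or the gripper's body presses on something with over 40 N, if the wrist force passes 120 N, or if a joint passes its speed limit or range.

## Working session

There is one attempt and no reset: what is moved stays moved. The work goes in short steps, Python scripts to look and compute and a shell command to move; the robot and the scene stay as the last step left them, time stands still between calls to the robot, and variables do not carry over. Pictures are saved under pics/ and viewed, at most 10 in all, crops included, and the job is handed in when it is done.

```bash
mkdir -p pics; ls; python3 - <<'E'
from station import r
import cv2,numpy as np
for n in("top","side"):
    p,d=r.snapshot(n); cv2.imwrite(f"pics/{n}0.png",p); np.save(f"{n}_d.npy",d); c=r.camera_params(n); print(n,c)
print(r.state())
E
```

```text
pics
top {'mtx': array([[396.87050857,   0.        , 314.47206967],
       [  0.        , 396.87050857, 196.72059284],
       [  0.        ,   0.        ,   1.        ]]), 'D': array([-0.09785799,  0.        ,  0.        ,  0.        ,  0.        ]), 'xyz': array([ 447.86289735,   23.44154164, 1578.6771123 ]), 'rotation': array([-0.02743239,  0.02342396,  0.7077613 , -0.7055301 ])}
side {'mtx': array([[381.29335243,   0.        , 321.16137634],
       [  0.        , 381.29335243, 207.23781379],
       [  0.        ,   0.        ,   1.        ]]), 'D': array([-0.07511821,  0.        ,  0.        ,  0.        ,  0.        ]), 'xyz': array([319.6699248 , 966.86477535, 985.22027799]), 'rotation': array([-0.05165643,  0.39035731,  0.9125317 , -0.11062856])}
{'clock': 0.1, 'joints': array([ 1.08560209e+00,  2.77117421e-01, -2.77726160e-02,  1.26801081e+00,
        1.23719596e-05,  1.46743692e+00]), 'joint_velocities': array([ 0.00051456, -0.00232117,  0.00314097,  0.00060382,  0.00056808,
        0.00026238]), 'joint_torque': array([-4.73273794e-04, -4.46707892e+01,  2.96128285e+01,  8.49290140e-03,
       -1.22072747e-04, -6.75708918e-06]), 'position': array([232.53284071, 579.35248487, 230.22036628]), 'tool_rot': array([ 1.89759624e-01,  9.81830015e-01, -1.00523047e-03, -3.11125516e-04]), 'force': array([-0.30197391, -0.22774926,  0.24724204]), 'ft_torque': array([-0.01736732,  0.03400323,  0.02130285]), 'gripper_force': 0.0, 'opening': 85.04448107960887}
```

View pics/top0.png

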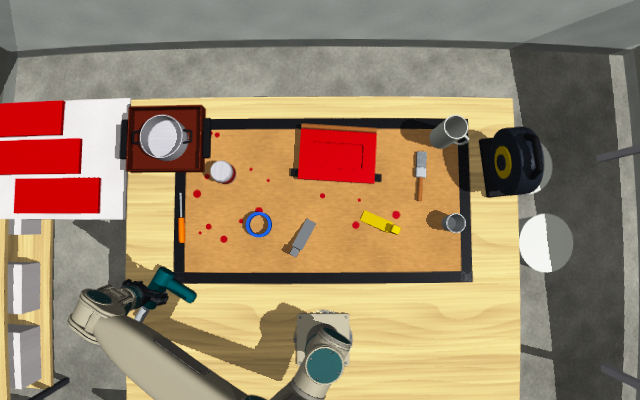

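View pics/side0.png

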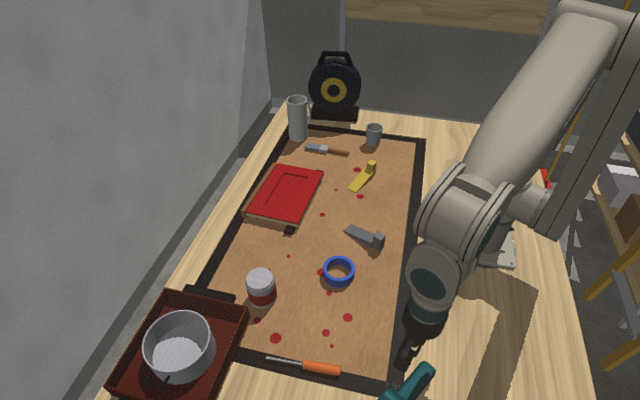

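The top view shows the red door at about (337,154) on black rests at (294,172) and (379,178). There are two wedge shapes, one yellow at (380,222) and one grey at (301,237). The yellow one at (380,222) fits the description, and in the side view it is at (363,177). The tape is at (258,224), on the other side. I'll confirm it with an enlarged crop and measure.

```bash
cat >h.py <<'E'
from station import r
import cv2,numpy as np
from scipy.spatial.transform import Rotation as R
def cam(n):
    c=r.camera_params(n); return c["mtx"],c["D"],c["xyz"],R.from_quat(c["rotation"]).as_matrix()
def ray(n,uv):
    K,D,t,Rm=cam(n); q=cv2.undistortPoints(np.float64(uv).reshape(-1,1,2),K,D)[:,0]
    return t,np.c_[q[:,0],-q[:,1],-np.ones(len(q))]@Rm.T
def pts(n,uv,dep): t,v=ray(n,uv); return t+v*np.ravel(dep)[:,None]
def atz(n,uv,z): t,v=ray(n,uv); return t+v*((z-t[2])/v[:,2])[:,None]
def proj(n,P):
    K,D,t,Rm=cam(n); q=(np.float64(P)-t)@Rm; q=q*[1,-1,-1]
    return cv2.projectPoints(q,np.zeros(3),np.zeros(3),K,D)[0][:,0]
def mask(n,p,d,kind):
    h=cv2.cvtColor(p,cv2.COLOR_BGR2HSV); H,S,V=[h[...,i].astype(int) for i in range(3)]
    m=((H>=23)&(H<=33)&(S>170)&(V>60)) if kind=="y" else (((H<4)|(H>176))&(S>180)&(V>90))
    return m&(d>0)
def cloud(n,p,d,kind,lo,hi):
    v,u=np.nonzero(mask(n,p,d,kind)); P=pts(n,np.c_[u,v],d[v,u]); k=((P>lo)&(P<hi)).all(1); return P[k],np.c_[u,v][k]
E
python3 - <<'E'
from h import *
for n in("top","side"):
    p=cv2.imread(f"pics/{n}0.png"); d=np.load(f"{n}_d.npy")
    for k in "yr":
        lo,hi=([250,-400,-10],[650,200,90]) if k=="y" else ([400,-250,28],[850,250,60])
        P,uv=cloud(n,p,d,k,lo,hi)
        print(n,k,len(P),P.min(0).round(),P.max(0).round(),np.median(P,0).round(1))
        if k=="y":
            B=P[P[:,2]>50]; print(" block top",len(B),B.mean(0).round(1)); 
            print(" axis",np.linalg.svd(P[:,:2]-P[:,:2].mean(0),full_matrices=False)[2][0], P.mean(0))
            for z0 in range(0,65,10):print(z0,((P[:,2]>=z0)&(P[:,2]<z0+10)).sum(),end=' ')
        rect=cv2.minAreaRect(P[:,:2].astype(np.float32)); print(cv2.boxPoints(rect).round(),rect)
        m=P[:,2]; print(" bench depth check")
    for what in("wedge","door","front_rests","tape_roll","paint_tin"):
        r.snapshot(n)
        K,D,t,Rm=cam(n)
        for x in r.search_frame(what,n)[:3]: print(n,what,round(x["confidence"],2),(Rm@x["xyz"]+t).round())
p=cv2.imread("pics/top0.png");s=cv2.imread("pics/side0.png")
a=cv2.resize(p[110:270,270:430],(400,400),interpolation=2);b=cv2.resize(s[140:260,310:430],(400,400),interpolation=2)
cv2.imwrite("pics/crop.png",np.hstack([a,b]))
E
```

```text
top y 437 [ 416. -295.   -4.] [ 508. -148.   68.] [ 459.5 -221.1   19.6]
 block top 63 [ 431.9 -277.4   60.2]
 axis [0.42596548 0.90473942] [ 457.95297694 -221.11984383   23.68042196]
0 79 10 142 20 118 30 29 40 1 50 33 60 30 [[ 405. -283.]
 [ 446. -302.]
 [ 509. -164.]
 [ 468. -146.]] ((457.3564453125, -223.69911193847656), (151.00254821777344, 45.07508087158203), 65.45811462402344)
 bench depth check
top r 3762 [ 615. -208.   28.] [831.  96.  50.] [720.1 -56.1  37.5]
[[ 612. -200.]
 [ 813. -213.]
 [ 832.   86.]
 [ 631.   99.]] ((722.1954956054688, -57.13294982910156), (299.73809814453125, 201.44647216796875), 86.38899993896484)
 bench depth check
top wedge 0.94 [403.  80.  19.]
top wedge 0.91 [ 459. -222.   21.]
top wedge 0.59 [715. -57.  43.]
top door 0.79 [725. -59.  38.]
top front_rests 0.74 [724. -55.  39.]
top front_rests 0.53 [648. 106.  19.]
top front_rests 0.27 [ 662. -389.   20.]
top tape_roll 0.63 [452. 256.  39.]
side y 1 [ 436. -264.   38.] [ 436. -264.   38.] [ 435.5 -264.2   37.7]
 block top 0 [nan nan nan]
 axis [1. 0.] [ 435.51359504 -264.16408871   37.65235071]
0 0 10 0 20 0 30 1 40 0 50 0 60 0 [[ 436. -264.]
 [ 436. -264.]
 [ 436. -264.]
 [ 436. -264.]] ((435.5135803222656, -264.1640930175781), (0.0, 0.0), 0.0)
 bench depth check
side r 2556 [ 611. -212.   28.] [827.  98.  43.] [717.5 -40.9  35. ]
[[ 609. -201.]
 [ 813. -214.]
 [ 833.   89.]
 [ 629.  103.]] ((720.9200439453125, -55.66813659667969), (304.3067932128906, 204.70333862304688), 86.14091491699219)
 bench depth check
side wedge 0.91 [386. 100.  17.]
side door 0.85 [714. -36.  38.]
side front_rests 0.58 [651. 116.  15.]
side tape_roll 0.87 [449. 257.  29.]
side paint_tin 0.74 [645. 413.  90.]
side paint_tin 0.49 [716. -33.  33.]<stdin>:9: RuntimeWarning: Mean of empty slice.
  ret = um.true_divide(
```

View pics/crop.png

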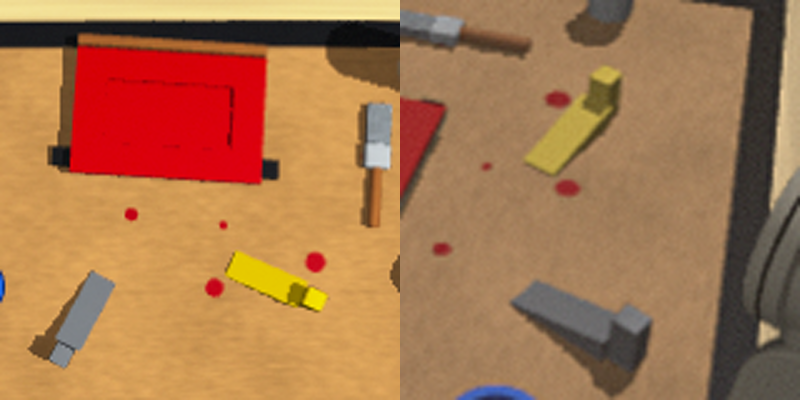

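The crop confirms the yellow wedge: its tip points up-left towards the door and the grip block is at its lower right. The other wedge shape is grey. Next I'll check the block position in the side view and make the transit move.

```bash
python3 - <<'E'
from h import *
p=cv2.imread("pics/side0.png"); d=np.load("side_d.npy")
h=cv2.cvtColor(p,cv2.COLOR_BGR2HSV).astype(int); H,S,V=h[...,0],h[...,1],h[...,2]
m=(H>=22)&(H<=34)&(S>100)&(V>60)&(d>0); m[:150]=0;m[205:]=0;m[:,:335]=0;m[:,385:]=0
v,u=np.nonzero(m);P=pts("side",np.c_[u,v],d[v,u]); P=P[(P[:,2]>-8)&(P[:,2]<80)]
print(len(P)); rect=cv2.minAreaRect(P[:,:2].astype(np.float32)); print(cv2.boxPoints(rect).round(),rect,P[:,2].max())
print("expected block-top centre px",proj("side",[[432.2,-277.8,60]]),"tip",proj("side",[[488.6,-154,4]]))
B=P[P[:,2]>54];print(len(B),B.mean(0))
E
```

```text
370
[[ 393. -331.]
 [ 454. -348.]
 [ 509. -158.]
 [ 447. -141.]] ((450.8031311035156, -244.5983123779297), (197.6873779296875, 64.13079833984375), 74.01702117919922) 62.2641339799377
expected block-top centre px [[370.75942574 161.69087187]] tip [[350.6051338  189.66236594]]
37 [ 428.65190131 -275.36102764   58.45569802]
```

```bash
python3 -m creep '[[-0.526,-0.751,0,0,0,0],[-0.526,-0.751,0,0,0,0],[-0.526,-0.751,0,0,0,0],[-0.526,-0.751,0,0,0,0],[-0.526,-0.751,0,0,0,0],[-0.526,-0.751,0,0,0,0],[-0.526,-0.751,0,0,0,0],[-0.526,-0.751,0,0,0,0]]' 85 40; python3 -c "
from station import r;print(r.state()['joints'])"
```

```text
clock: 1.77
position: [299.5, 292.7, 231.5]
tool_rot: [0.189, 0.982, 0.0, 0.0]
force: [0.3, -0.0, 0.1]
opening: 85.2
gripper_force: 0.0
[ 6.19386326e-01 -9.70837026e-02 -4.38344244e-01  1.22878591e+00
 -1.65889012e-04  1.00047146e+00]
```

```bash
python3 -m creep '[[-0.522,-0.75,0,0,0,0],[-0.522,-0.75,0,0,0,0],[-0.522,-0.75,0,0,0,0],[-0.522,-0.75,0,0,0,0],[-0.522,-0.75,0,0,0,0],[-0.522,-0.75,0,0,0,0],[-0.522,-0.75,0,0,0,0],[-0.522,-0.75,0,0,0,0]]' && python3 -m creep '[[-0.522,-0.75,0,0,0,0],[-0.522,-0.75,0,0,0,0],[-0.522,-0.75,0,0,0,0],[-0.522,-0.75,0,0,0,0],[-0.522,-0.75,0,0,0,0],[-0.522,-0.75,0,0,0,0],[-0.522,-0.75,0,0,0,0],[-0.522,-0.75,0,0,0,0]]' && python3 -m creep '[[0,0,0,0,0,-1],[0,0,0,0,0,-1],[0,0,0,0,0,-1],[0,0,0,0,0,-1],[0,0,0,0,0,-1],[0,0,0,0,0,-1],[0,0,0,0,0,-1],[0,0,0,0,0,-1]]' && python3 -m creep '[[0,0,0,0,0,-1],[0,0,0,0,0,-1],[0,0,0,0,0,-1],[0,0,0,0,0,-1],[0,0,0,0,0,-1],[0,0,0,0,0,-1],[0,0,0,0,0,-1],[0,0,0,0,0,-1]]' && python3 -m creep '[[0,0,0,0,0,-1],[0,0,0,0,0,-0.5],[0,0,0,0,0,0],[0,0,0,0,0,0],[0,0,0,0,0,0],[0,0,0,0,0,0],[0,0,0,0,0,0],[0,0,0,0,0,0]]'; cat >>h.py <<'E'
def st():
    s=r.state(); M=R.from_quat(s["tool_rot"]).as_matrix()
    print("t",s["clock"],"p",s["position"].round(1),"yaw_y",np.degrees(np.arctan2(M[1,1],M[0,1])).round(2),"z",M[:,2].round(4),"j",s["joints"].round(2),"F",s["force"].round(1),"g",s["gripper_force"],s["opening"])
    return s,M
def goto(P):
    s,M=st(); print("need units",(M.T@(np.array(P)-s["position"])/40).round(3))
E
python3 -c "
from h import *;goto([431,-277,27])"
```

```text
clock: 2.43
position: [365.2, 7.5, 231.7]
tool_rot: [0.19, 0.982, 0.0, 0.001]
force: [1.6, 0.6, 0.1]
opening: 84.6
gripper_force: 0.0
clock: 3.1
position: [430.7, -277.7, 231.4]
tool_rot: [0.19, 0.982, -0.0, 0.0]
force: [0.4, 0.5, -0.5]
opening: 85.2
gripper_force: 0.0
clock: 3.77
position: [430.7, -275.7, 231.4]
tool_rot: [-0.16, 0.987, -0.0, 0.0]
force: [-0.7, -0.6, 0.7]
opening: 85.1
gripper_force: 0.0
clock: 4.43
position: [430.7, -275.6, 231.4]
tool_rot: [-0.488, 0.873, -0.0, 0.0]
force: [-0.2, 0.7, -0.2]
opening: 84.8
gripper_force: 0.0
clock: 5.1
position: [430.7, -275.6, 231.3]
tool_rot: [-0.542, 0.841, -0.0, -0.0]
force: [0.3, -0.3, 0.7]
opening: 85.1
gripper_force: 0.0
t 5.1 p [ 430.7 -275.6  231.3] yaw_y 155.61 z [-0. -0. -1.] j [-0.7   0.07 -0.27  1.23 -0.   -1.84] F [ 0.3 -0.3  0.7] g 0.0 85.09451929925653
need units [ 0.028 -0.021  5.108]
```

```bash
python3 -m creep '[[0.028,-0.02,0.7,0,0,0],[0,0,0.7,0,0,0],[0,0,0.7,0,0,0],[0,0,0.7,0,0,0],[0,0,0.7,0,0,0],[0,0,0.6,0,0,0],[0,0,0.6,0,0,0],[0,0,0.4,0,0,0]]' && python3 -m creep '[[0,0,0,0,0,0],[0,0,0,0,0,0],[0,0,0,0,0,0],[0,0,0,0,0,0],[0,0,0,0,0,0],[0,0,0,0,0,0],[0,0,0,0,0,0],[0,0,0,0,0,0]]' 20 60; python3 -c "
from h import *;st()
for n in('top','side'): p,d=r.snapshot(n);cv2.imwrite(f'pics/{n}1.png',p)
t=cv2.resize(cv2.imread('pics/top1.png')[180:260,340:440],(400,320));s=cv2.resize(p[130:210,320:420],(400,320));cv2.imwrite('pics/grip.png',np.hstack([t,s]))"
```

```text
clock: 5.77
position: [429.9, -276.1, 25.0]
tool_rot: [-0.542, 0.841, 0.001, -0.0]
force: [0.0, 0.3, -0.3]
opening: 85.1
gripper_force: 0.0
clock: 6.43
position: [432.5, -278.3, 29.1]
tool_rot: [-0.542, 0.84, -0.002, 0.001]
force: [0.1, 0.5, 6.1]
opening: 28.9
gripper_force: 60.6
t 6.4333 p [ 432.5 -278.3   29.1] yaw_y 155.62 z [ 0.0029 -0.0026 -1.    ] j [-0.7   0.28 -0.5   0.79 -0.   -1.84] F [0.1 0.5 6.1] g 60.62329888343811 28.868449154025235
```

View pics/grip.png

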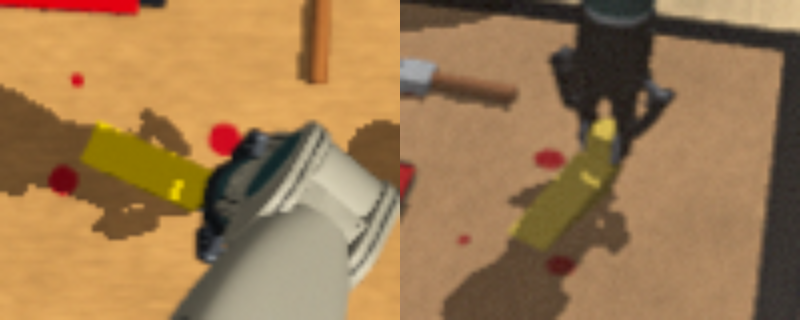

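The wedge is gripped with the pads on the block (opening 28.9 mm, 60 N). I'll lift it slightly, turn it in place to the door's heading (the fit gave about -3.7°), then look at what needs to be cleared.

```bash
python3 -m creep '[[0,0,-0.15,0,0,0],[0,0,-0.15,0,0,0],[0,0,0,0,0,0.99],[0,0,0,0,0,0.99],[0,0,0,0,0,0.99],[0,0,0,0,0,0.99],[0,0,0,0,0,0.99],[0,0,0,0,0,0.99]]' - 80 && python3 -m creep '[[0,0,0,0,0,0.99],[0,0,0,0,0,0.99],[0,0,0,0,0,0.99],[0,0,0,0,0,0.99],[0,0,0,0,0,0.99],[0,0,0,0,0,0.99],[0,0,0,0,0,0.99],[0,0,0,0,0,0.99]]' && python3 -m creep '[[0,0,0,0,0,0],[0,0,0,0,0,0],[0,0,0,0,0,0],[0,0,0,0,0,0],[0,0,0,0,0,0],[0,0,0,0,0,0],[0,0,0,0,0,0],[0,0,0,0,0,0]]' 
python3 - <<'E'
from h import *
goto([451.4,-39.5,37])
print(atz("top",[[306.8,218],[316,222.8]],4))
p,d=r.snapshot("top")
P,uv=cloud("top",p,d,"y",[380,-400,-10],[620,0,90]);rect=cv2.minAreaRect(P[:,:2].astype(np.float32)); print(len(P),cv2.boxPoints(rect).round(1),rect)
for z in(8,):
  k=P[:,0]>P[:,0].max()-15;print(P[k][:,:].mean(0),P[k][:,1].min(),P[k][:,1].max())
E
```

```text
clock: 7.2
position: [430.6, -276.7, 39.5]
tool_rot: [-0.306, 0.952, 0.0, -0.0]
force: [-0.1, -0.2, -0.8]
opening: 28.6
gripper_force: 78.9
clock: 7.87
position: [430.6, -276.6, 39.4]
tool_rot: [0.034, 0.999, 0.0, -0.0]
force: [-0.1, 0.4, -1.8]
opening: 28.9
gripper_force: 78.9
clock: 8.53
position: [431.0, -277.0, 39.3]
tool_rot: [0.032, 0.999, 0.0, -0.0]
force: [0.5, -0.2, -1.2]
opening: 29.2
gripper_force: 78.9
t 8.5333 p [ 431.  -277.    39.3] yaw_y 86.34 z [-1.e-04  1.e-04 -1.e+00] j [-0.7   0.26 -0.5   0.81  0.   -0.63] F [ 0.5 -0.2 -1.2] g 78.8814389705658 29.1768837079234
need units [-0.131  5.958  0.057]
[[476.87431742  62.87190983   4.        ]
 [457.76566644  26.45974181   4.        ]]
324 [[ 414.3 -298.2]
 [ 563.7 -307.8]
 [ 566.7 -262. ]
 [ 417.3 -252.4]] ((490.4891052246094, -280.1234130859375), (45.86698913574219, 149.72213745117188), 86.32108306884766)
[ 558.4865141  -283.7406905    15.17588778] -306.5788817386262 -261.21754929677513
```

```bash
python3 -m creep '[[-0.016,0.745,0,0,0,0],[-0.016,0.745,0,0,0,0],[-0.016,0.745,0,0,0,0],[-0.016,0.745,0,0,0,0],[-0.016,0.745,0,0,0,0],[-0.016,0.745,0,0,0,0],[-0.016,0.745,0,0,0,0],[-0.016,0.745,0,0,0,0]]' && python3 -m creep '[[0,0,0,0,0,0],[0,0,0,0,0,0],[0,0,0.05,0,0,0],[0,0,0.05,0,0,0],[0,0,0.05,0,0,0],[0,0,0.05,0,0,0],[0,0,0.05,0,0,0],[0,0,0,0,0,0]]' 
python3 - <<'E'
from h import *
s,M=st()
p,d=r.snapshot("top");cv2.imwrite("pics/top2.png",p)
P,uv=cloud("top",p,d,"y",[400,-100,-10],[640,50,90]);rect=cv2.minAreaRect(P[:,:2].astype(np.float32)); print(len(P),cv2.boxPoints(rect).round(1),rect)
k=P[:,0]>P[:,0].max()-10;print(P[k].mean(0))
P,uv=cloud("top",p,d,"r",[400,-250,28],[850,250,60]);rect=cv2.minAreaRect(P[:,:2].astype(np.float32)); print(cv2.boxPoints(rect).round(1),rect)
E
```

```text
clock: 9.25
position: [451.4, -38.0, 39.5]
tool_rot: [0.032, 0.999, 0.0, 0.0]
force: [0.2, 0.1, 0.3]
opening: 29.2
gripper_force: 79.3
clock: 9.92
position: [451.4, -40.0, 29.2]
tool_rot: [0.033, 0.999, -0.0, -0.0]
force: [0.3, -0.0, -0.6]
opening: 29.1
gripper_force: 79.6
t 9.9167 p [451.4 -40.   29.2] yaw_y 86.26 z [-1.e-04 -1.e-04 -1.e+00] j [-0.23  0.19 -0.63  0.76 -0.   -0.17] F [ 0.3 -0.  -0.6] g 79.55440163612366 29.088372161268946
190 [[511.2 -64.1]
 [583.8 -69.5]
 [587.1 -25.8]
 [514.5 -20.3]] ((549.1406860351562, -44.919010162353516), (43.887664794921875, 72.82377624511719), 85.67633819580078)
[579.74035772 -46.1941833    6.30998327]
[[ 613.1 -201. ]
 [ 815.3 -212.2]
 [ 831.9   87.4]
 [ 629.7   98.6]] ((722.5126953125, -56.81689453125), (300.1017150878906, 202.5279541015625), 86.82971954345703)
```

```bash
python3 -m creep '[[0,0,0.03,0,0,0],[-0.3,0,0,0,0,0],[-0.3,0,0,0,0,0],[-0.3,0,0,0,0,0],[-0.3,0,0,0,0,0],[-0.3,0,0,0,0,0],[-0.3,0,0,0,0,0],[-0.2,0,0,0,0,0]]' && python3 -m creep '[[0,0,0,0,0,0],[0,0,0,0,0,0],[0,0,0,0,0,0],[-0.05,0,0,0,0,0],[-0.05,0,0,0,0,0],[-0.05,0,0,0,0,0],[-0.05,0,0,0,0,0],[0,0,0,0,0,0]]'
cat >>h.py <<'E'
def look(i):
    st()
    for n in("top","side"):
        p,d=r.snapshot(n);cv2.imwrite(f"pics/{n}{i}.png",p)
        P,uv=cloud(n,p,d,"r",[400,-250,25],[850,250,70]);rect=cv2.minAreaRect(P[:,:2].astype(np.float32)); print(n,np.round(rect[0],1),np.round(rect[1],1),round(rect[2],2))
        a=np.radians(-3.7);x=(P[:,0]-722)*np.cos(a)+(P[:,1]+57)*np.sin(a);y=-(P[:,0]-722)*np.sin(a)+(P[:,1]+57)*np.cos(a)
        k=abs(y)<140
        k&=abs(x)<92
        c=np.linalg.lstsq(np.c_[x[k],y[k],np.ones(k.sum())],P[k,2],rcond=None)[0];print("  top plane z front L/R",[np.dot(c,[-100,q,1]).round(1) for q in(150,-150)],"rear",np.dot(c,[100,0,1]).round(1))
E
python3 -c "
from h import *;look(3)"
```

```text
clock: 10.63
position: [530.1, -45.0, 29.1]
tool_rot: [0.032, 0.999, -0.001, -0.002]
force: [-8.1, 0.1, 16.1]
opening: 28.8
gripper_force: 82.0
clock: 11.3
position: [537.2, -45.4, 29.1]
tool_rot: [0.032, 0.999, -0.001, -0.002]
force: [-8.0, 0.3, 12.6]
opening: 28.8
gripper_force: 81.5
t 11.3 p [537.2 -45.4  29.1] yaw_y 86.29 z [-0.0042 -0.001  -1.    ] j [-0.2   0.32 -0.44  0.81 -0.   -0.14] F [-8.   0.3 12.6] g 81.47063970565796 28.773401382830066
top [722.5 -57.3] [300.6 202.6] 86.37
  top plane z front L/R [np.float64(37.1), np.float64(36.5)] rear 36.8
side [721.5 -58.5] [305.9 206.1] 86.27
  top plane z front L/R [np.float64(34.3), np.float64(33.5)] rear 33.9
```

```bash
python3 -m creep '[[-0.08,0,0,0,0,0],[-0.08,0,0,0,0,0],[-0.08,0,0,0,0,0],[-0.08,0,0,0,0,0],[-0.08,0,0,0,0,0],[-0.08,0,0,0,0,0],[-0.08,0,0,0,0,0],[0,0,0,0,0,0]]' && python3 -c "
from h import *;look(4)"
```

```text
clock: 12.07
position: [555.1, -46.5, 29.1]
tool_rot: [0.032, 0.999, -0.001, -0.006]
force: [-18.1, 1.1, 23.4]
opening: 28.8
gripper_force: 82.9
t 12.0667 p [555.1 -46.5  29.1] yaw_y 86.29 z [-1.260e-02 -7.000e-04 -9.999e-01] j [-0.2   0.35 -0.4   0.84 -0.   -0.13] F [-18.1   1.1  23.4] g 82.93038010597229 28.79120821648626
top [724.  -57.2] [300.3 201.2] 86.53
  top plane z front L/R [np.float64(36.9), np.float64(36.3)] rear 36.9
side [721.6 -55.8] [302.6 201.2] 86.34
  top plane z front L/R [np.float64(34.5), np.float64(33.8)] rear 33.9
```

```bash
python3 -m creep '[[-0.05,0,0,0,0,0],[-0.05,0,0,0,0,0],[-0.05,0,0,0,0,0],[-0.05,0,0,0,0,0],[-0.05,0,0,0,0,0],[-0.05,0,0,0,0,0],[-0.05,0,0,0,0,0],[0,0,0,0,0,0]]' && python3 -c "
from h import *;look(5)"
```

```text
clock: 12.83
position: [566.4, -46.7, 29.1]
tool_rot: [0.032, 0.999, 0.0, -0.009]
force: [-23.5, 1.5, 27.7]
opening: 28.9
gripper_force: 83.7
t 12.8333 p [566.4 -46.7  29.1] yaw_y 86.29 z [-1.730e-02  6.000e-04 -9.999e-01] j [-0.19  0.37 -0.37  0.85 -0.   -0.13] F [-23.5   1.5  27.7] g 83.71689319610596 28.94251352932662
top [726.4 -57.2] [300.  199.7] 86.16
  top plane z front L/R [np.float64(38.6), np.float64(37.9)] rear 36.9
side [724.4 -57.1] [304.7 201.5] 85.81
  top plane z front L/R [np.float64(36.5), np.float64(35.8)] rear 33.7
```

```bash
python3 -m creep '[[-0.04,0,0,0,0,0],[-0.04,0,0,0,0,0],[-0.04,0,0,0,0,0],[-0.04,0,0,0,0,0],[-0.04,0,0,0,0,0],[-0.04,0,0,0,0,0],[0,0,0,0,0,0],[0,0,0,0,0,0]]' && python3 -c "
from h import *;look(6)
cv2.imwrite('pics/s6.png',cv2.resize(cv2.imread('pics/side6.png')[130:250,220:380],(800,600)))"
```

```text
clock: 13.6
position: [576.1, -47.3, 29.0]
tool_rot: [0.032, 0.999, 0.0, -0.008]
force: [-23.6, 1.5, 27.1]
opening: 29.0
gripper_force: 83.6
t 13.6 p [576.1 -47.3  29. ] yaw_y 86.3 z [-1.700e-02  8.000e-04 -9.999e-01] j [-0.19  0.38 -0.34  0.86 -0.   -0.13] F [-23.6   1.5  27.1] g 83.61587762832642 29.03940336940994
top [726.4 -57.5] [300.2 199.5] 86.15
  top plane z front L/R [np.float64(41.1), np.float64(40.6)] rear 36.8
side [724.1 -57. ] [301.8 200.1] 86.08
  top plane z front L/R [np.float64(38.6), np.float64(37.6)] rear 33.5
```

View pics/s6.png

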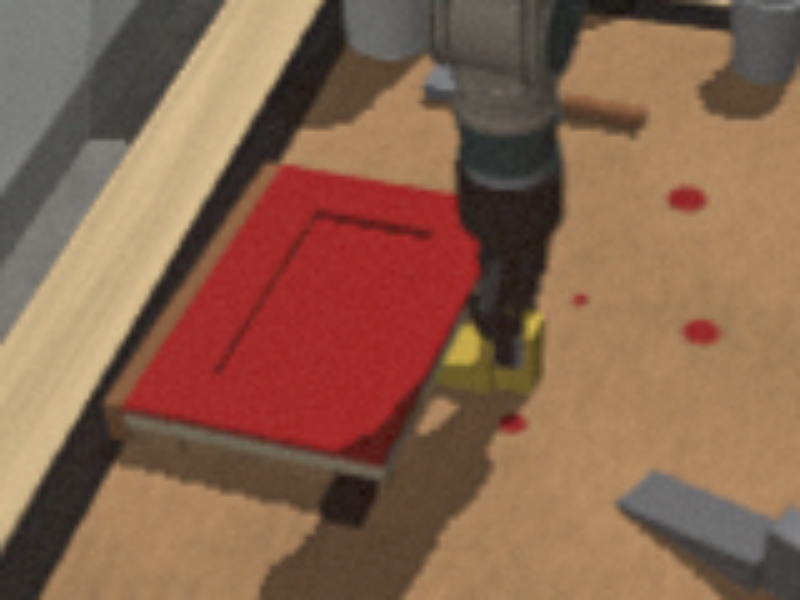

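In the side crop the wedge is under the middle of the front edge (about (450,360)) and the fingers are clear of the door. The front is up about 4 mm at both corners, in both cameras, and the door has stopped sliding. I'll let it settle, then hand in.

```bash
python3 -m creep '[[0,0,0,0,0,0],[0,0,0,0,0,0],[0,0,0,0,0,0],[0,0,0,0,0,0],[0,0,0,0,0,0],[0,0,0,0,0,0],[0,0,0,0,0,0],[0,0,0,0,0,0]]' && python3 -c "
from h import *;look(7);print(r.finish_job())"
```

```text
clock: 14.37
position: [576.1, -47.3, 29.0]
tool_rot: [0.032, 0.999, 0.0, -0.008]
force: [-22.6, 0.7, 27.2]
opening: 28.7
gripper_force: 83.6
t 14.3667 p [576.1 -47.3  29. ] yaw_y 86.29 z [-1.690e-02  7.000e-04 -9.999e-01] j [-0.19  0.38 -0.34  0.86 -0.   -0.13] F [-22.6   0.7  27.2] g 83.61895680427551 28.74919136590596
top [726.4 -57.4] [299.6 200.5] 86.23
  top plane z front L/R [np.float64(40.9), np.float64(40.2)] rear 36.7
side [723.8 -57.5] [302.8 199.5] 86.66
  top plane z front L/R [np.float64(38.7), np.float64(37.8)] rear 33.6
the job is handed in; nothing more can be done
None
```

I handed the job in at about 14.4 s with the yellow wedge still gripped under the middle of the door's front edge and both front corners measuring about 4 mm above the rests; the hand-in returned no verdict.

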